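Zero a filling head's flow dial and click it back five

ROBOT

A 6-joint arm with a two-finger parallel gripper is mounted at the origin on the work surface. World frame = base frame: x ahead of the robot, y to its left, z up, the work surface at z = 0. Lengths are in mm, angles in rad, forces in N, time in s.
With the tool pointing down it reaches from about 275 to 825 mm from the base axis. Payload 5.2 kg.
Tool frame: the origin (TCP) lies midway between the tips of the shut fingers; the grasp point (between the pads) lies robot.hold_point_z behind it (robot.hold_point_z is the distance from the TCP to the grasp point, in mm); z points along the fingers, y is the direction in which the jaws open and shut (so a half turn about z gives the same grasp; the last joint's range is limited). The gripper opens to 93 mm and grips with 3 to 60 N. Pads are 15 mm wide; open, the fingers measure 128 mm over their backs; the gripper's body (75 mm by 188 mm) begins 65 mm behind the grasp point.
Start: joints at [0.965, 0.259, 1.535, -0, 1.348, -0.203], TCP at [215.577, 505.995, 196.153] pointing down, gripper open.
Joint ranges: [-3.14, 3.14], [-0.91, 2.08], [0.19, 2.58], [-1.22, 4.36], [0.22, 2.71], [-3.12, 3.12]. Speed limits (rad/s): [2.57, 2.57, 3.14, 3.14, 3.14, 3.14].

INTERFACE

Orientations are given as a unit quaternion [x, y, z, w].
In Python, from station import readout, grab_frame, close_job, search_frame, tip_of, robot gives the robot as it stands.
- The arm moves only by the shell command python3 -m pendant 'ROWS'. ROWS is text: rows parted by semicolons, each of 5 numbers parted by spaces: the opening, from -1 (shut) to 1 (fully open), so that 0 is half open, then the shift along the tool's x, y, z in m, then the turn about the tool's z in degrees. In form: fingers x y z roll; .... A call has 1 to 5 rows; each row is the pose to reach, as a shift and turn from the pose commanded when the call began, along the tool's axes at that moment; what a row does not reach only later rows make up. A row lasts 1/10 s, in which the tool goes at most 50 mm and 8.59 degrees, less where a joint would pass 70% of its speed; a pose out of reach is approached as far as the arm can. A call with a gripper value outside its range is refused whole. The fingers move at their own pace and stop on an object; the grip force is fixed at half the most. Time passes only in rows, so rows that repeat a pose let the fingers close. It gives the time, the measured TCP pose, the force and the opening at its end, in the units of the state.
- readout.state(): the state, without advancing time (a new reading comes with each control period).
- grab_frame(name): name is "scene" or "top" or "wrist"; returns a dict with "pixels" (420x560x3 uint8, blue, green, red), "fx", "fy", "cx", "cy" (pixels), "D" ([k1, k2, p1, p2, k3] as OpenCV has them; the pictures are not rectified), "rvec" (rotation vector, rad) and "tvec" (3), from world to camera coordinates, as OpenCV has them. Camera axes: x right, y down, z forward; pixel columns grow to the right and rows downward; lengths in mm; the calibration is good to about 2 mm. A picture is of the moment at which its call begins. There is no depth.
- close_job(): hands the job in, once; it reports no verdict.
Trained networks look in the newest picture that a camera, given by its name, has taken for a name from the list of things; names that differ only in an ending like _2 or _b are one class to them, and where a whole thing is asked for, a point or a joint stands for the part that bears it (a point fixed in the world has none). Each returns a list of dicts, best first, with "p" (0 to 1); they miss things now and then, are a little off and sometimes report something else, mostly with a low value. They report only what shows in the picture. A call takes as long as a camera call. They do not tell look-alikes from the thing itself.
- search_frame(camera, query): "location" ([x, y, z] in mm, in world coordinates, good to about 4 mm: the middle of the surface that is visible of it).
- tip_of(camera, query): "location" ([x, y, z] in mm, in world coordinates, good to about 4 mm: a listed point, or the origin of a listed thing).
The state is a dict: "clock": time; "joint_pos": joint angles; "dq": joint speeds; "joint_efforts": joint torques, N m; "tcp_pos": TCP position; "orientation": TCP orientation; "wrist_force": force on the tool from outside, world axes, zero at the start; "wrist_torque": the same for the moment, N m; "opening": finger opening in mm.
Only numpy, scipy, OpenCV 4.12 (cv2) and the standard library are available. Lean on these libraries where they do the work, as an engineer would, in place of code of your own. Each camera call takes 0.05 s, during which the arm holds its last target. There are 200 camera calls.

TASK

The red head of the bench filler has just had its regulator refitted. With its lever still shut, turn the red dial gently clockwise until it is up against its stop, without forcing it, then back it off exactly five clicks, and only then swing the red lever fully open, in line with the pipe. Leave the dials and levers of the other two heads and the bottles under the spouts as they are, and let go.

Things in the scene. Friction and masses are not known exactly. Their poses are not given: they have to be found in the camera images.
- filler: Stainless bench filler: drip tray 300 x 560 mm; a 38 mm header tube along its own y on the robot's side, 200 mm up. Three equal heads 150 mm apart run from the tube along its +x. Their dials and lever sleeves are red, blue and black; which head stands where varies. Nothing on it is higher than the dials (268 mm above the table). Origin: centre of its underside, z up.
- head_red: The red head: a 20 mm pipe 200 mm above the table with a brass cock and its lever, 80 mm further along +x a steel regulator with the red dial on top, 62 mm further a downturned spout. Origin on the pipe's axis, 50 mm beyond the lever's pivot and 30 mm short of the dial's axis; x along the pipe away from the header tube, z up.
- red_dial_grip (a point): The red dial: a skirt 54 mm across, 10 mm thick, with an upright grip bar on top, 46 mm long, 14 mm thick, from 238 to 268 mm above the table. This point: on the dial's axis, 10 mm below the bar's top; turns with it: x along the bar towards the white dot, y across its flats, z up. Any angle at the start. Clockwise from above goes to the stop, 3 to 8 clicks away.
- red_dot (a point): White dot on the red dial's skirt, 23.5 mm from the axis in line with the bar. One click is 15 degrees (24 to the turn, 12 in the dial's whole half-turn range); passing one takes 0.05 to 0.08 N m; within a third of a click the dial snaps into it when let go, and stays there.
- needle (a joint): Lift (m) of the needle under the red dial, hidden in the regulator: 0 at the clockwise stop, 0.05 mm more per click back. Far too fine to be measured from outside: no mark shows where the stop lies, it has to be felt. The stop is a soft seat, itself a click position; against it the torque rises from nothing by about 3 N m per rad, and more than about 0.35 N m (0.14 rad past it) damages it.
- red_cock (a joint): Lever of the red head's cock: 0 = shut (crosswise to the pipe, pointing to the filler's +y), 1.571 = fully open, at its end (in line with the pipe, pointing to the filler's -x, back over the header tube). Counterclockwise from above opens. Starts within 0.15 of shut; stays where left; takes about 0.1 N m (2 N at the tip).
- red_lever_tip (a point): A point 60 mm out on the red lever, 6 mm from its end. The lever is a flat bar 66 mm long from its pivot, its red sleeve 14 mm wide and 10 mm high (242 to 252 mm above the table) from 28 to 66 mm out, free underneath for 20 mm.
- red_lever_pivot (a point): On the upright axis of the red lever, 247 mm above the table; 80 mm from the dial's axis towards the header tube. Does not turn with the lever; its axes are those of head_red (x along the pipe, away from the header tube).
- blue_dot (a point): White dot on the blue dial; that dial has been set and is to be left alone.
- black_dot (a point): White dot on the black dial; that dial has been set and is to be left alone.
- blue_lever_tip (a point): Point near the end of the blue head's lever, which is to stay as it is.
- black_lever_tip (a point): Point near the end of the black head's lever, which is to stay as it is.
- empty0: Empty glass bottle, 74 mm across and 150 mm high, standing on the drip tray under a spout. Origin: centre of its underside.
- empty1: Empty glass bottle, 74 mm across and 150 mm high, standing on the drip tray under a spout. Origin: centre of its underside.
- empty2: Empty glass bottle, 74 mm across and 150 mm high, standing on the drip tray under a spout. Origin: centre of its underside.
There are look-alikes about, which are no part of the job. Leave any green or turquoise look-alike of the empty0 alone. What is shaped like the empty1 but purple is not meant.

How it is judged:
By the outcome, as a careful person would: the job done as asked, in the order asked, and still so for the second after the job is handed in, with the robot touching nothing.
It also fails if it takes over 72 s, if anything falls off the work surface, if the arm or the gripper's body presses on something with over 40 N, if the wrist force passes 120 N, or if a joint passes its speed limit or range.

## Working session

There is one attempt and no reset: what is moved stays moved. The work goes in short steps, Python scripts to look and compute and a shell command to move; the robot and the scene stay as the last step left them, time stands still between calls to the robot, and variables do not carry over. Pictures are saved under pics/ and viewed, about 8 in all and at most 12, crops included, and the job is handed in when it is done.

```bash
mkdir -p pics; ls; python3 - <<'E'
from station import readout, grab_frame, search_frame, tip_of, robot
import cv2
s=readout.state(); print(s); print(robot.hold_point_z)
for c in("scene","top"):
    f=grab_frame(c); cv2.imwrite(f"pics/{c}0.png",f["pixels"])
    for q in("red_dial_grip","red_dot","red_lever_pivot","red_lever_tip","head_red","filler","blue_dot","black_dot","blue_lever_tip","black_lever_tip"):
        print(c,q,[([round(v) for v in d["location"]],round(d["p"],2)) for d in tip_of(c,q)][:3])
E
```

```text
pics
{'clock': 0.0, 'joint_pos': array([ 9.65233059e-01,  2.59357106e-01,  1.53607350e+00, -3.07995321e-05,
        1.34802805e+00, -2.02803920e-01]), 'dq': array([ 7.79374227e-04, -1.75550720e-03,  1.62211749e-04, -7.22415465e-04,
        1.45253981e-04,  9.13429480e-05]), 'joint_efforts': array([ 3.10898049e-04, -4.37295341e+01, -2.84004611e+01,  7.16321776e-02,
        4.12546273e-02, -1.56835408e-04]), 'tcp_pos': array([215.22070033, 505.49196788, 195.31402857]), 'orientation': array([ 2.00017879e-01,  9.79791803e-01, -8.63726454e-04, -3.53112642e-04]), 'wrist_force': array([ 0.27789879, -0.44442911, -0.77667918]), 'wrist_torque': array([ 0.04636229, -0.02065363, -0.07847685]), 'opening': 92.90746952913435}
18.8
scene red_dial_grip [([589, 27, 254], 0.63)]
scene red_dot [([611, 42, 240], 0.84)]
scene red_lever_pivot [([514, 43, 246], 0.96)]
scene red_lever_tip [([521, 100, 246], 0.64)]
scene head_red [([562, 33, 200], 0.92)]
scene filler [([564, 29, 0], 0.56)]
scene blue_dot [([599, 195, 238], 0.68), ([622, -132, 18], 0.25)]
scene black_dot [([577, -104, 236], 0.58), ([676, 165, 21], 0.53), ([514, 42, 249], 0.3)]
scene blue_lever_tip [([544, 245, 245], 0.6)]
scene black_lever_tip [([429, -91, 248], 0.46)]
top red_dial_grip []
top red_dot [([609, 38, 237], 0.76)]
top red_lever_pivot [([510, 42, 245], 0.8)]
top red_lever_tip [([522, 100, 248], 0.4)]
top head_red [([563, 35, 198], 0.76)]
top filler [([563, 29, 2], 0.57)]
top blue_dot [([598, 194, 237], 0.78)]
top black_dot [([592, 27, 252], 0.73), ([577, -97, 238], 0.49)]
top blue_lever_tip [([547, 248, 245], 0.63)]
top black_lever_tip [([434, -93, 247], 0.47)]
```

View pics/scene0.png

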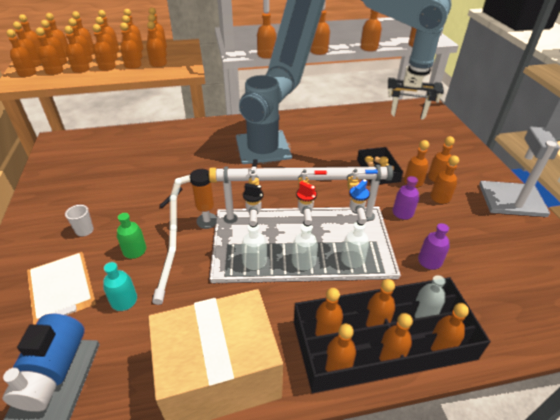

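View pics/top0.png

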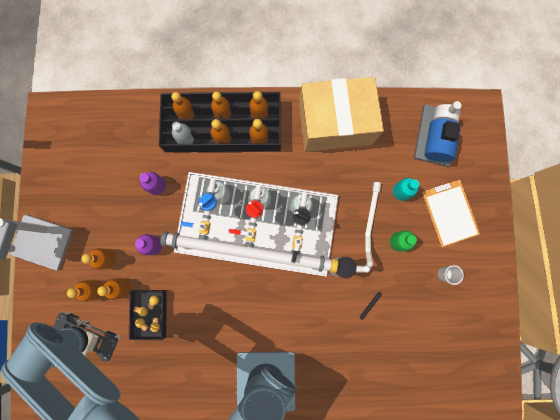

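The red head is the middle one: its red dial is at (306,190) in scene and (257,208) in top, and its lever sleeve is at (320,172) and (233,232). Other candidates are the blue dial (208,201) and black dial (302,215) in top, neither of them red. The red dial is at about (591,27), with its dot at (610,40). I'll move above it and take a close look.

```bash
python3 -m pendant '1 0 0 -0.05 0;1 0 0 -0.1 0;1 0 0 -0.15 0;1 -0.04 -0.02 -0.18 0;1 -0.08 -0.04 -0.19 0'
python3 -m pendant '1 -0.044 -0.024 0 -8;1 -0.088 -0.048 0 -16;1 -0.132 -0.072 0 -24;1 -0.176 -0.096 0 -32;1 -0.22 -0.12 0 -40'
python3 - <<'E'
from station import readout; from scipy.spatial.transform import Rotation as R; import numpy as np
s=readout.state(); p=s["tcp_pos"];M=R.from_quat(s["orientation"]).as_matrix()
print(s["clock"],p,np.degrees(np.arctan2(M[1,0],M[0,0])),"shift",M.T@(np.array([591,27,385])-p),s["joint_pos"])
E
```

```text
clock: 1.6
tcp_pos: [273.8, 438.7, 389.8]
orientation: [0.198, 0.98, 0.003, 0.002]
wrist_force: [0.7, 0.8, -0.5]
opening: 93.0
clock: 2.1
tcp_pos: [410.9, 264.2, 386.4]
orientation: [-0.126, 0.992, 0.0, 0.0]
wrist_force: [0.3, 0.8, 0.8]
opening: 92.9
2.1 [410.88902481 264.15949662 386.39260854] -165.55245149535108 shift [-115.24450298 -274.59644686    1.4231951 ] [ 3.42460756e-01  8.59665851e-02  1.29412064e+00  1.07440328e-04
  1.76083289e+00 -1.48047259e+00]
```

```bash
python3 -m pendant '1 -0.018 -0.044 0 -7;1 -0.036 -0.088 0 -14;1 -0.054 -0.132 0 -14;1 -0.072 -0.176 0 -14;1 -0.09 -0.22 0 -14' >/dev/null
python3 -m pendant '1 -0.01 -0.04 0 0;1 -0.01 -0.05 0 0;1 -0.01 -0.05 0 0'
cat > h.py <<'E'
from station import readout, grab_frame, search_frame, tip_of
from scipy.spatial.transform import Rotation as R; import numpy as np, cv2
def st(target=None):
    s=readout.state(); p=s["tcp_pos"];M=R.from_quat(s["orientation"]).as_matrix()
    print("t",round(s["clock"],2),"tcp",p.round(1),"yaw",round(np.degrees(np.arctan2(M[1,0],M[0,0]))%360,2),"op",round(s["opening"],1),"F",s["wrist_force"].round(2),"T",s["wrist_torque"].round(3),"q6",s["joint_pos"][5].round(3))
    if target is not None: print("shift",(M.T@(np.array(target)-p)).round(1))
    return s,p,M
def look(c,name,qs=()):
    f=grab_frame(c); cv2.imwrite("pics/"+name,f["pixels"])
    for q in qs: print(c,q,[(np.round(d["location"],1).tolist(),round(d["p"],2)) for d in tip_of(c,q)][:2])
    return f
E
python3 - <<'E'
from h import *
st([591,27,385])
look("wrist","w1.png",("red_dial_grip","red_dot","red_lever_pivot","red_lever_tip","head_red"))
E
```

```text
clock: 2.9
tcp_pos: [584.0, 33.4, 385.1]
orientation: [-0.242, 0.97, 0.0, -0.001]
wrist_force: [-0.4, 0.0, -0.6]
opening: 92.7
t 2.9 tcp [584.   33.4 385.1] yaw 207.98 op 92.7 F [-0.45  0.04 -0.62] T [ 0.076 -0.01  -0.007] q6 -2.193
shift [-3.2 -9.   0.1]
wrist red_dial_grip [([592.5, 25.8, 256.0], 0.79), ([575.2, -96.1, 243.0], 0.42)]
wrist red_dot [([610.8, 41.5, 238.7], 0.76)]
wrist red_lever_pivot [([511.6, 37.5, 247.4], 0.88)]
wrist red_lever_tip [([520.3, 101.3, 246.1], 0.58)]
wrist head_red [([560.4, 27.6, 194.9], 0.73)]
```

View pics/w1.png

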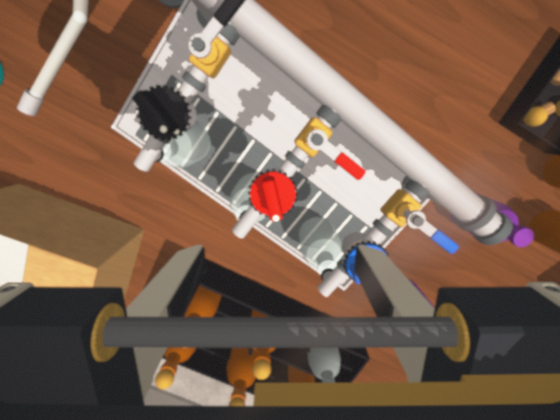

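The wrist view shows the red dial at (272,193) with its dot at (276,218), and the red lever at (350,166). Black is at (163,112) and blue is partly hidden at (365,262). Next I'll measure the dot and dial axis by pixel.

```bash
cat >> h.py <<'E'
def ray(f,uv,z):
    K=np.array([[f["fx"],0,f["cx"]],[0,f["fy"],f["cy"]],[0,0,1.]])
    u=cv2.undistortPoints(np.array(uv,float).reshape(-1,1,2),K,np.array(f["D"],float)).reshape(-1,2)
    Rm=cv2.Rodrigues(np.array(f["rvec"],float))[0]; t=np.array(f["tvec"],float).ravel()
    C=-Rm.T@t; d=np.c_[u,np.ones(len(u))]@Rm
    return C+d*((z-C[2])/d[:,2])[:,None]
def rect(f,c,half,z,s=4):
    # orthographic view of plane z about c: world x up, y left, s px/mm
    K=np.array([[f["fx"],0,f["cx"]],[0,f["fy"],f["cy"]],[0,0,1.]])
    n=int(2*half*s); i=np.arange(n)
    X=c[0]+half-i/s; Y=c[1]+half-i/s
    P=np.stack(np.broadcast_arrays(X[:,None],Y[None,:],z),-1).reshape(-1,3).astype(float)
    uv=cv2.projectPoints(P,np.array(f["rvec"],float),np.array(f["tvec"],float),K,np.array(f["D"],float))[0].reshape(n,n,2).astype(np.float32)
    return cv2.remap(f["pixels"],uv,None,cv2.INTER_CUBIC)
E
python3 - <<'E'
from h import *
f=look("wrist","w2.png")
a=rect(f,(592,26),40,238,5); b=rect(f,(592,26),40,268,5)
for im in (a,b):
    for k in range(0,400,50): im[:,k]=im[:,k]//2; im[k]=im[k]//2
cv2.imwrite("pics/r2.png",np.hstack([a,b]))
Rm=cv2.Rodrigues(np.array(f["rvec"]))[0];print("cam",-Rm.T@f["tvec"])
for c in("scene","top"):
    g=look(c,c+"1.png"); 
E
```

```text
cam [508.12079153  -3.97501528 574.94515192]
```

View pics/r2.png

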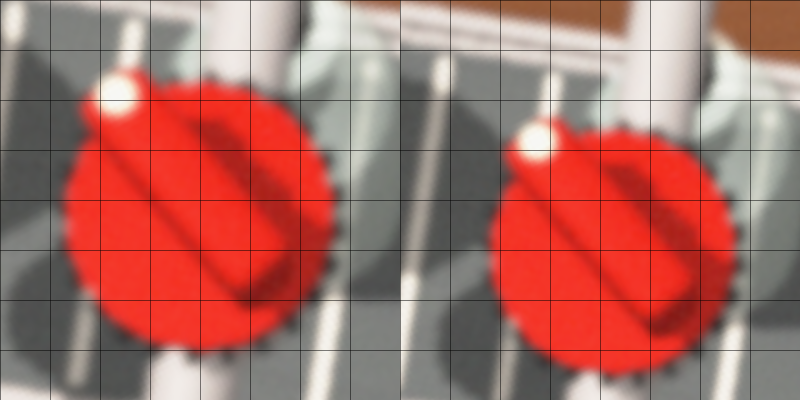

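The skirt measures 54 mm across, as it should. The axis is at (588,26) and the bar lies at about 41.5°. I'll turn the tool about −13.5° and move down in a half-open state.

```bash
python3 -c "
from h import *
st([588,26,243])"
```

```text
t 3.35 tcp [583.1  35.8 386.7] yaw 208.21 op 93.4 F [ 0.01 -0.67 -0.42] T [ 0.081  0.001 -0.03 ] q6 -2.193
shift [  0.4 -10.9 143.7]
```

```bash
python3 -m pendant '-0.1 0 -0.01 0.04 -7;-0.1 0 -0.01 0.08 -13.5;-0.1 0 -0.01 0.1 -13.5;-0.1 0 -0.01 0.105 -13.5;-0.1 0 -0.01 0.105 -13.5' >/dev/null; python3 - <<'E'
from h import *
f=look("wrist","w3.png",("red_dial_grip","red_dot"))
for i in range(4): st([588,26,243]); grab_frame("wrist")
Rm=cv2.Rodrigues(np.array(f["rvec"]))[0];print("cam",-Rm.T@f["tvec"])
a=rect(f,(588,26),40,238,5); b=rect(f,(588,26),40,268,5)
for im in (a,b):
    for k in range(0,400,50): im[:,k]=im[:,k]//2; im[k]=im[k]//2
cv2.imwrite("pics/r3.png",np.vstack([np.hstack([a,b]),cv2.resize(f["pixels"],(800,600))[200:400]]))
E
```

```text
wrist red_dial_grip [([589.6, 24.3, 261.6], 0.57)]
wrist red_dot [([610.4, 41.8, 240.7], 0.63)]
t 4.0 tcp [589.1  26.1 283.2] yaw 221.64 op 45.9 F [ 1.15 -0.71 -0.62] T [0.12  0.066 0.   ] q6 -2.442
shift [ 1.   0.8 40.1]
t 4.05 tcp [589.1  26.1 283.1] yaw 221.63 op 43.6 F [-0.23 -0.04 -0.66] T [0.099 0.07  0.024] q6 -2.442
shift [ 0.9  0.8 40.1]
t 4.1 tcp [589.   26.  282.9] yaw 221.63 op 42.5 F [ 0.12 -0.71  0.16] T [0.06  0.001 0.012] q6 -2.442
shift [ 0.9  0.7 39.9]
t 4.15 tcp [588.8  26.  282.5] yaw 221.63 op 42.4 F [ 0.07 -0.34  1.25] T [ 0.15   0.039 -0.018] q6 -2.442
shift [ 0.7  0.6 39.5]
cam [524.87827249 -30.05827903 469.16987548]
```

View pics/r3.png

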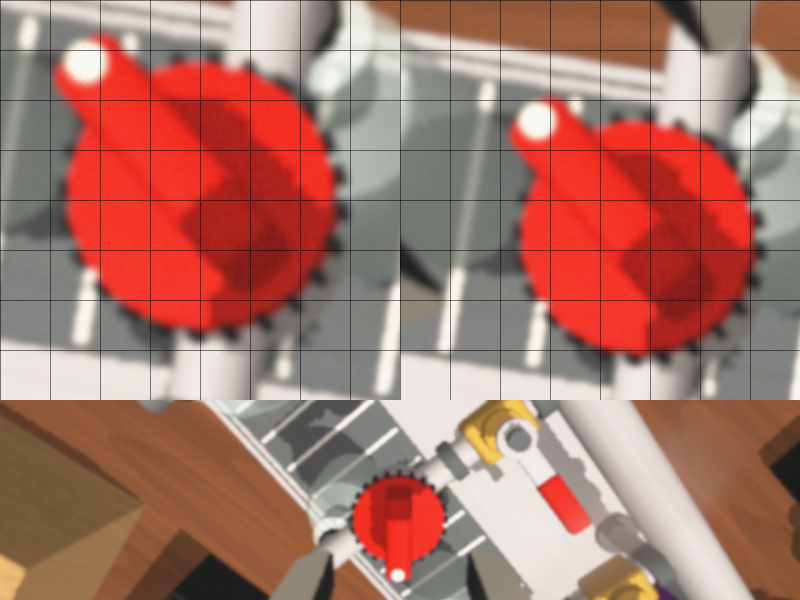

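The bar is in line with the tool to within about 1° and the axis is at (588.6,25.6), matching. Next: descend and grip.

```bash
python3 -m pendant '-0.1 0.001 0.001 0.02 0;-0.1 0.001 0.001 0.039 0;-0.1 0.001 0.001 0.039 0;-1 0.001 0.001 0.039 0;-1 0.001 0.001 0.039 0' ; python3 -m pendant '-1 0 0 0 0;-1 0 0 0 0;-1 0 0 0 0;-1 0 0 0 0;-1 0 0 0 0'; python3 - <<'E'
from h import *
for i in range(5): st(); grab_frame("wrist")
E
```

```text
clock: 4.7
tcp_pos: [587.5, 26.1, 243.5]
orientation: [-0.355, 0.935, -0.001, 0.001]
wrist_force: [-0.2, 0.3, 0.8]
opening: 30.3
clock: 5.2
tcp_pos: [588.0, 25.3, 243.1]
orientation: [-0.355, 0.935, -0.001, 0.001]
wrist_force: [4.2, -4.0, 2.8]
opening: 12.8
t 5.2 tcp [588.   25.3 243.1] yaw 221.6 op 12.8 F [ 4.23 -3.98  2.76] T [-0.671 -0.664 -0.052] q6 -2.443
t 5.25 tcp [588.   25.3 243.1] yaw 221.61 op 12.9 F [ 3.05 -3.68  3.41] T [-0.604 -0.587 -0.005] q6 -2.443
t 5.3 tcp [588.   25.3 243.2] yaw 221.61 op 12.8 F [ 3.73 -4.33  3.59] T [-0.589 -0.627  0.006] q6 -2.443
t 5.35 tcp [588.   25.3 243.1] yaw 221.6 op 12.9 F [ 3.95 -4.58  2.82] T [-0.612 -0.648  0.039] q6 -2.443
t 5.4 tcp [588.   25.3 243.1] yaw 221.61 op 13.2 F [ 4.94 -3.66  3.05] T [-0.657 -0.646  0.02 ] q6 -2.443
```

```bash
cat >> h.py <<'E'
def tq(n=4):
    a=[]
    for i in range(n):
        s=readout.state(); a.append(np.r_[s["wrist_force"],s["wrist_torque"]])
        if i<n-1: grab_frame("wrist")
    print("mean F/T",np.mean(a,0).round(3)); st()
E
python3 -m pendant '-1 0 -0.0003 0 8;-1 0 -0.0003 0 16;-1 0 -0.0003 0 24;-1 0 -0.0003 0 31;-1 0 -0.0003 0 37' >/dev/null; python3 -c "
from h import *
tq(2)"
python3 -m pendant '-1 0 0 0 3;-1 0 0 0 6;-1 0 0 0 9;-1 0 0 0 12;-1 0 0 0 12' >/dev/null; python3 -c "
from h import *
tq(4)"
```

```text
mean F/T [ 1.504  1.269  5.58   0.265 -0.252  0.006]
t 6.0 tcp [587.4  26.9 243.1] yaw 184.11 op 13.1 F [1.54 0.57 5.53] T [ 0.276 -0.253 -0.089] q6 -1.788
mean F/T [ 1.624  2.4    5.441  0.494 -0.318  0.085]
t 6.65 tcp [587.4  27.3 243.1] yaw 172.8 op 12.9 F [1.48 2.99 5.13] T [ 0.516 -0.313  0.045] q6 -1.59
```

```bash
python3 -m pendant '-1 0 0 0 0.7;-1 0 0 0 1.5;-1 0 0 0 1.5' >/dev/null; python3 -c "
from h import *
tq(6)"
```

```text
mean F/T [ 1.658  2.831  5.371  0.511 -0.308  0.045]
t 7.2 tcp [587.4  27.4 243.1] yaw 171.31 op 13.3 F [1.59 2.42 5.89] T [ 0.504 -0.317  0.057] q6 -1.564
```

```bash
python3 -m pendant '-1 0 0 0 4;-1 0 0 0 8;-1 0 0 0 11;-1 0 0 0 14;-1 0 0 0 14' >/dev/null; python3 -c "
from h import *
tq(5)"
```

```text
mean F/T [ 2.583  4.398  5.139  0.858 -0.433  0.061]
t 7.9 tcp [587.6  28.  243.1] yaw 157.32 op 12.7 F [2.92 4.64 5.28] T [ 0.841 -0.38   0.046] q6 -1.32
```

```bash
python3 -m pendant '-1 -0.0014 0.0006 0 4;-1 -0.0014 0.0006 0 8;-1 -0.0014 0.0006 0 12;-1 -0.0014 0.0006 0 15;-1 -0.0014 0.0006 0 15' >/dev/null; python3 -c "
from h import *
tq(5)"
```

```text
mean F/T [-1.254  5.567  6.795  1.038  0.143  0.166]
t 8.6 tcp [588.1  28.6 243.1] yaw 142.35 op 12.8 F [-1.68  5.91  6.66] T [1.013 0.172 0.149] q6 -1.057
```

```bash
python3 -m pendant '-1 0 0 0 0.6;-1 0 0 0 1.2;-1 0 0 0 1.2' >/dev/null; python3 -c "
from h import *
tq(8)"
```

```text
mean F/T [-0.808  5.805  6.388  1.038  0.137  0.204]
t 9.25 tcp [588.1  28.6 243.1] yaw 141.16 op 12.7 F [-1.24  5.05  7.04] T [1.079 0.154 0.192] q6 -1.037
```

Torque has risen to 0.2 N m and keeps rising, against 0.06 at the same phase one click earlier. So this is the stop, at about 145.5–146.5° yaw, five clicks from the start. I'll back off 75° to about 221.3°.

```bash
python3 -m pendant '-1 0 0 0 -8;-1 0 0 0 -16;-1 0 0 0 -24;-1 0 0 0 -32;-1 0 0 0 -40' >/dev/null; python3 -m pendant '-1 0 0 0 -8;-1 0 0 0 -16;-1 0 0 0 -24;-1 0 0 0 -32;-1 0 0 0 -38' >/dev/null;python3 -m pendant '-1 0 0 0 -1;-1 0 0 0 -2;-1 0 0 0 -2' ; python3 -c "
from h import *
tq(5)"
```

```text
clock: 10.55
tcp_pos: [588.1, 25.3, 243.1]
orientation: [-0.351, 0.936, -0.001, -0.0]
wrist_force: [-1.0, -2.4, 6.7]
opening: 12.7
mean F/T [-1.065 -3.129  6.237 -0.486  0.216  0.018]
t 10.75 tcp [588.2  25.3 243.1] yaw 221.04 op 12.8 F [-0.69 -4.14  6.09] T [-0.465  0.178  0.008] q6 -2.433
```

```bash
python3 -m pendant '-0.1 0 0 0 0;-0.1 0 0 0 0;-0.1 0 0 0 0;-0.1 0 0 0 0;-0.1 0 0 0 0'; python3 -m pendant '-0.1 0 0 -0.02 0;-0.1 0 0 -0.04 0;-0.1 0 0 -0.04 0;-0.1 0 0 -0.04 0'; python3 - <<'E'
from h import *
st()
f=look("wrist","w4.png",("red_dial_grip","red_dot","red_lever_pivot","red_lever_tip"))
a=rect(f,(588,26),40,238,5); b=rect(f,(588,26),40,268,5)
c=rect(f,(520,70),50,252,4)
for im in (a,b,c):
    for k in range(0,400,50): im[:,k]=im[:,k]//2; im[k]=im[k]//2
cv2.imwrite("pics/r4.png",np.vstack([np.hstack([a,b])[:300],np.hstack([c,cv2.resize(f["pixels"],(400,300)).repeat(1,0) if 0 else np.pad(cv2.resize(f["pixels"],(400,300)),((0,100),(0,0),(0,0)))])[:300]]))
E
```

```text
clock: 11.25
tcp_pos: [588.3, 26.1, 241.8]
orientation: [-0.35, 0.937, 0.0, -0.0]
wrist_force: [-0.0, -0.1, -0.2]
opening: 41.6
clock: 11.65
tcp_pos: [588.6, 26.0, 281.9]
orientation: [-0.35, 0.937, -0.0, 0.0]
wrist_force: [-0.8, -0.3, -0.6]
opening: 41.9
t 11.65 tcp [588.6  26.  281.9] yaw 220.94 op 41.9 F [-0.75 -0.33 -0.64] T [0.107 0.058 0.016] q6 -2.43
wrist red_dial_grip [([592.2, 23.2, 258.6], 0.57)]
wrist red_dot [([607.5, 44.4, 237.0], 0.71)]
wrist red_lever_pivot [([509.2, 39.0, 247.7], 0.6)]
wrist red_lever_tip [([525.1, 103.9, 251.0], 0.56)]
```

View pics/r4.png

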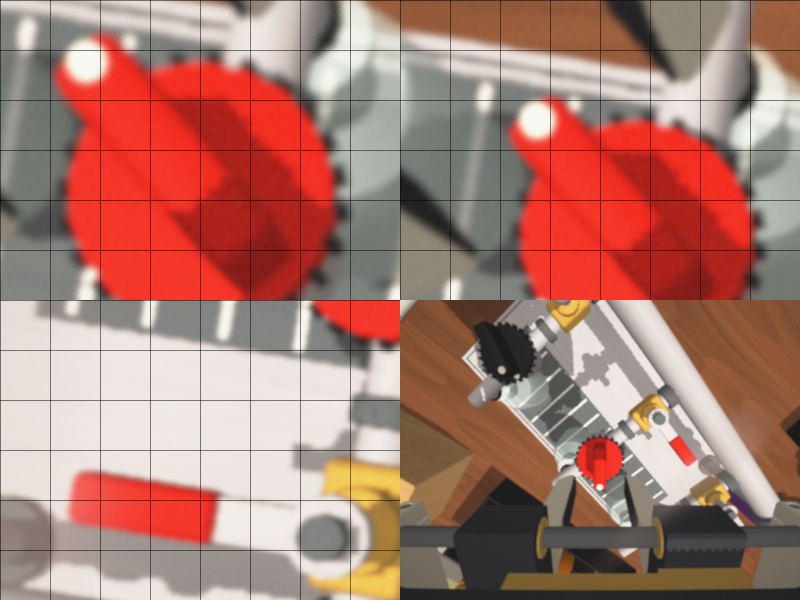

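The dot is back at exactly its starting pixel position, a whole number of clicks. The lever pivot is at (510.5,39.5), 79 mm from the dial axis (expected 80), so the head yaw is about −10°. The lever points at about 81° and is still shut. I'll move above the sleeve at r≈50 and set the yaw to 81°.

```bash
python3 -m pendant '-0.1 0 0 -0.02 0;-0.1 0.004 0.03 -0.02 8;-0.1 0.008 0.06 -0.02 16;-0.1 0.012 0.0935 -0.02 24;-0.1 0.012 0.0935 -0.02 32' >/dev/null;python3 -m pendant '-0.1 0 0 0 8;-0.1 0 0 0 16;-0.1 0 0 0 24;-0.1 0 0 0 32;-0.1 0 0 0 40' >/dev/null;python3 -m pendant '-0.3 0 0 0 8;-0.3 0 0 0 16;-0.3 0 0 0 24;-0.3 0 0 0 32;-0.3 0 0 0 40' >/dev/null;python3 -m pendant '-0.3 0 0 0 8;-0.3 0 0 0 16;-0.3 0 0 0 24;-0.3 0 0 0 28;-0.3 0 0 0 28' >/dev/null; python3 - <<'E'
from h import *
st([518.3,88.9,233])
f=look("wrist","w5.png",("red_lever_pivot","red_lever_tip"))
c=rect(f,(520,70),50,252,4)
for im in (c,):
    for k in range(0,400,50): im[:,k]=im[:,k]//2; im[k]=im[k]//2
cv2.imwrite("pics/r5.png",np.hstack([c,np.pad(cv2.resize(f["pixels"],(400,300)),((0,100),(0,0),(0,0)))]))
E
```

```text
t 13.9 tcp [518.   88.7 301.6] yaw 80.9 op 32.6 F [-0.17 -0.79 -0.03] T [-0.077  0.048  0.007] q6 0.116
shift [ 0.2  0.4 68.6]
wrist red_lever_pivot [([508.4, 38.5, 247.1], 0.62)]
wrist red_lever_tip [([522.7, 100.9, 249.7], 0.7), ([600.3, 193.6, 233.9], 0.65)]
```

View pics/r5.png

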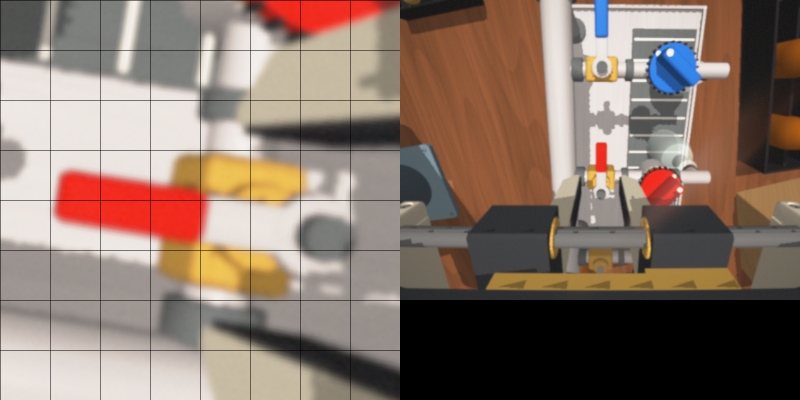

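```bash
python3 -m pendant '-0.3 0 0 0.03 0;-0.3 0 0 0.055 0;-0.3 0 0 0.068 0;-0.3 0 0 0.068 0;-0.3 0 0 0.068 0'; python3 -m pendant '-1 0 0 0 0;-1 0 0 0 0;-1 0 0 0 0;-1 0 0 0 0;-1 0 0 0 0'; python3 -c "
from h import *
tq(3)
p=np.array([510.5,39.3])
s,t,M=st()
for a in (10,30,50,70,90,93):
    r=np.radians(81+a); q=p+50*np.array([np.cos(r),np.sin(r)]); print(a,q.round(1))"
```

```text
clock: 14.55
tcp_pos: [518.6, 88.7, 234.9]
orientation: [0.761, 0.649, 0.0, 0.0]
wrist_force: [-0.6, -0.0, -0.0]
opening: 32.5
clock: 15.05
tcp_pos: [518.3, 88.7, 234.4]
orientation: [0.761, 0.649, 0.0, 0.0]
wrist_force: [-0.1, -0.6, 0.6]
opening: 0.9
mean F/T [-0.149 -0.317  0.519 -0.087  0.071  0.018]
t 15.15 tcp [518.2  88.7 234.2] yaw 80.93 op 0.4 F [ 0.02 -0.06  0.44] T [-0.09   0.052 -0.012] q6 0.115
t 15.15 tcp [518.2  88.7 234.2] yaw 80.93 op 0.4 F [ 0.02 -0.06  0.44] T [-0.09   0.052 -0.012] q6 0.115
10 [509.6  89.3]
30 [492.6  86. ]
50 [477.7  77. ]
70 [466.8  63.5]
90 [461.1  47.1]
93 [460.8  44.5]
```

```bash
python3 - <<'E'
from h import *
f=look("wrist","w6.png",("red_lever_pivot","red_lever_tip"))
g=look("top","t6.png",("red_lever_pivot","red_lever_tip"))
h=look("scene","s6.png",("red_lever_pivot","red_lever_tip"))
def crop(f,P,w=70,hh=50):
    K=np.array([[f["fx"],0,f["cx"]],[0,f["fy"],f["cy"]],[0,0,1.]])
    u=cv2.projectPoints(np.array([P],float),np.array(f["rvec"],float),np.array(f["tvec"],float),K,np.array(f["D"],float))[0].ravel().astype(int)
    x=max(u[0]-w//2,0);y=max(u[1]-hh//2,0); print(x,y)
    return cv2.resize(f["pixels"][y:y+hh,x:x+w],(400,300),interpolation=cv2.INTER_CUBIC)
P=(518,80,247)
cv2.imwrite("pics/r6.png",np.vstack([np.hstack([crop(f,P,280,210),crop(g,P)]),np.hstack([crop(h,P),cv2.resize(f["pixels"],(400,300))])]))
E
```

```text
wrist red_lever_pivot [([557.1, 27.6, 3.7], 0.74), ([599.3, 196.8, 232.5], 0.16)]
wrist red_lever_tip [([524.8, 103.0, 248.7], 0.84)]
top red_lever_pivot [([512.3, 41.2, 244.7], 0.66)]
top red_lever_tip [([578.9, -98.2, 237.1], 0.36)]
scene red_lever_pivot [([513.0, 42.4, 245.1], 0.88), ([559.8, 29.4, 2.0], 0.27)]
scene red_lever_tip [([523.1, 100.6, 245.7], 0.66)]
142 157
201 205
283 146
```

View pics/r6.png

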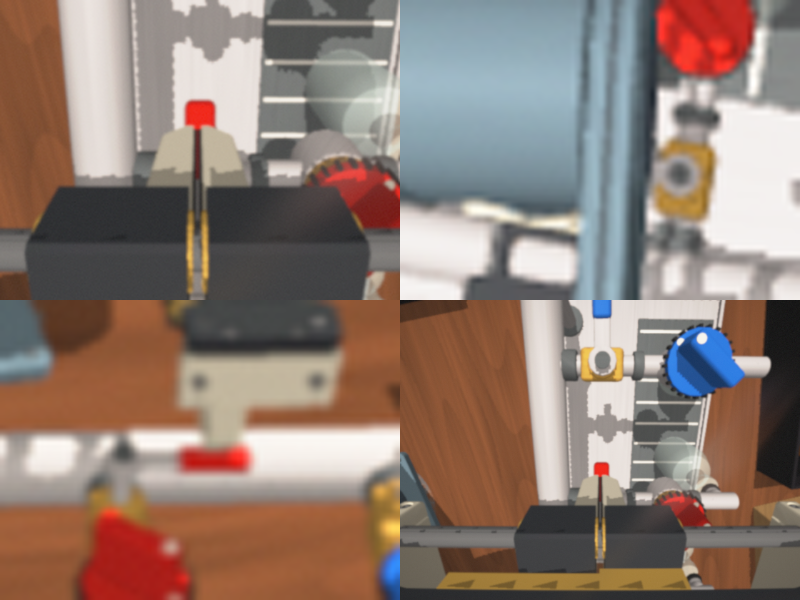

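```bash
python3 - <<'E'
from h import *
f=grab_frame("scene")
K=np.array([[f["fx"],0,f["cx"]],[0,f["fy"],f["cy"]],[0,0,1.]])
pr=lambda P:cv2.projectPoints(np.array(P,float),np.array(f["rvec"],float),np.array(f["tvec"],float),K,np.array(f["D"],float))[0].reshape(-1,2).round(1)
print(pr([[518.2,88.7,234.2],[518.2,88.7,253],[511,39.3,247],[515,67,247],[521,104.5,252],[521,104.5,242]]))
Rm=cv2.Rodrigues(np.array(f["rvec"]))[0];print("cam",-Rm.T@f["tvec"])
for z in(225,234,247,255): print(z,ray(f,[[321.9,170.5],[320.5,172.5]],z).round(1).tolist())
E
cp pics/s6.png /tmp/; python3 -c "
import cv2;a=cv2.imread('pics/s6.png')
cv2.imwrite('pics/s6c.png',cv2.resize(a[120:210,270:390],(800,600),interpolation=cv2.INTER_LANCZOS4))"; python3 -c "
from h import *
st()"
```

```text
[[320.9 175.1]
 [321.3 170.1]
 [304.3 172.1]
 [313.8 171.9]
 [326.8 170.3]
 [326.5 173. ]]
cam [1440.18780664 -228.15872869  985.23022037]
225 [[485.4, 101.9, 225.0], [494.2, 95.0, 225.0]]
234 [[496.7, 98.0, 234.0], [505.4, 91.2, 234.0]]
247 [[513.0, 92.3, 247.0], [521.6, 85.7, 247.0]]
255 [[523.0, 88.9, 255.0], [531.5, 82.3, 255.0]]
t 15.65 tcp [518.2  88.7 234.2] yaw 80.93 op 0.3 F [-0.2  -1.08 -0.56] T [-0.062 -0.013 -0.041] q6 0.115
```

View pics/s6c.png

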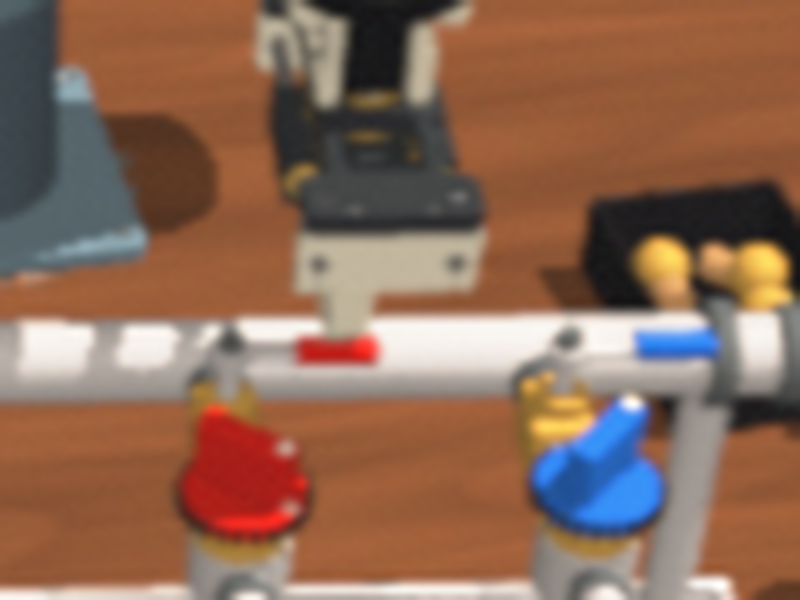

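The fingers shut fully without catching the sleeve, and the lever looks unmoved: tip still at about (523,101). In the wrist view the sleeve is centred below the slit, so I'll open, go lower and try again.

```bash
python3 -m pendant '-0.3 0 0 0 0;-0.3 0 0 0 0;-0.3 0 0 0 0;-0.3 0 0 0.004 0;-0.3 0 0 0.007 0'; python3 - <<'E'
from h import *
look("wrist","w7.png",("red_lever_tip",)); look("scene","s7.png",("red_lever_tip",)); st()
E
python3 -m pendant '-1 0 0 0 0;-1 0 0 0 0;-1 0 0 0 0;-1 0 0 0 0'
python3 - <<'E'
from h import *
look("wrist","w8.png",("red_lever_tip",)); look("scene","s8.png",("red_lever_tip",)); st()
def sc(n):
    return cv2.resize(cv2.imread("pics/"+n)[145:195,290:350],(400,300),interpolation=cv2.INTER_CUBIC)
def wc(n): return cv2.imread("pics/"+n)[180:405,130:430]
cv2.imwrite("pics/r8.png",np.vstack([np.hstack([sc("s7.png"),sc("s8.png")]),np.hstack([cv2.resize(wc("w7.png"),(400,300)),cv2.resize(wc("w8.png"),(400,300))])]))
E
```

```text
clock: 16.15
tcp_pos: [518.1, 88.7, 226.8]
orientation: [0.761, 0.649, -0.0, -0.0]
wrist_force: [1.3, 0.6, 0.1]
opening: 31.3
wrist red_lever_tip [([522.3, 100.3, 245.8], 0.64)]
scene red_lever_tip [([521.8, 101.9, 245.2], 0.48)]
t 16.35 tcp [518.1  88.7 226.9] yaw 80.93 op 32.5 F [-0.6  -0.75  0.52] T [-0.015  0.079  0.012] q6 0.115
clock: 16.75
tcp_pos: [518.6, 88.7, 227.3]
orientation: [0.761, 0.649, 0.0, 0.0]
wrist_force: [1.0, 0.2, -0.5]
opening: 12.9
wrist red_lever_tip [([520.9, 100.4, 249.1], 0.65)]
scene red_lever_tip [([524.9, 99.8, 244.7], 0.65), ([654.7, 14.8, 12.0], 0.38)]
t 16.95 tcp [518.6  88.8 227.3] yaw 80.93 op 12.9 F [ 2.2  -0.02  1.12] T [ 0.024 -0.185  0.041] q6 0.115
```

View pics/r8.png

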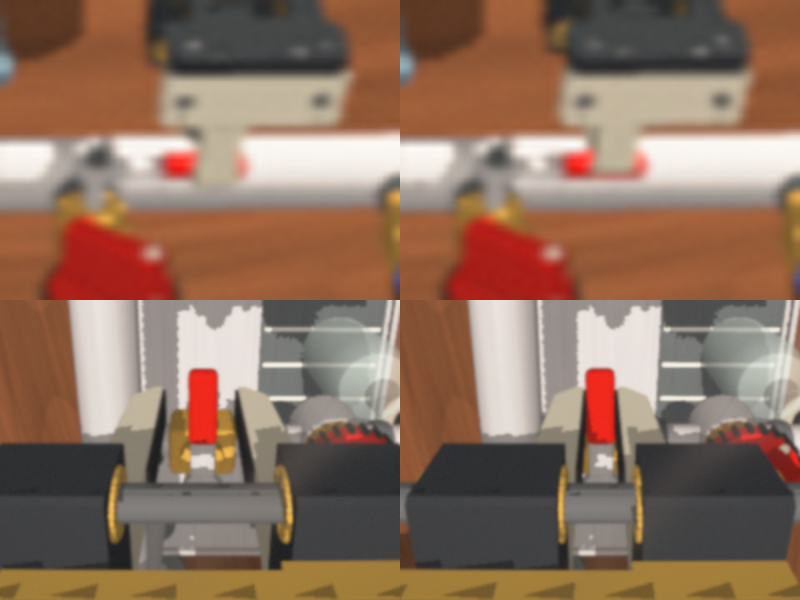

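The sleeve is now gripped: opening 12.9, the same reading as for the 14 mm bar. I'll swing it counterclockwise about the pivot at r=50.

```bash
python3 -m pendant '-1 -0.0005 -0.007 0 -8;-1 -0.0019 -0.0138 0 -16;-1 -0.0043 -0.0203 0 -24;-1 -0.0076 -0.0265 0 -32;-1 -0.0117 -0.0321 0 -40'; python3 -c "
from h import *
s,p,M=st(); d=p[:2]-[510.5,39.3]; print(np.hypot(*d),np.degrees(np.arctan2(d[1],d[0])))"
```

```text
clock: 17.45
tcp_pos: [485.5, 81.9, 227.3]
orientation: [0.49, 0.871, 0.0, 0.001]
wrist_force: [5.9, -0.9, -3.0]
opening: 13.1
t 17.45 tcp [485.5  81.9 227.3] yaw 121.26 op 13.1 F [ 5.88 -0.93 -2.96] T [-0.288 -0.811  0.032] q6 -0.605
49.451100906764566 120.41930541593311
```

```bash
python3 -m pendant '-1 -0.0005 -0.007 0 -8;-1 -0.0019 -0.0138 0 -16;-1 -0.0043 -0.0203 0 -24;-1 -0.0076 -0.0265 0 -32;-1 -0.0117 -0.0321 0 -40' >/dev/null; python3 -c "
from h import *
s,p,M=st(); d=p[:2]-[510.5,39.3]; print(np.hypot(*d),np.degrees(np.arctan2(d[1],d[0])))"; python3 -m pendant '-1 -0.0001 -0.0026 0 -3;-1 -0.0003 -0.0052 0 -6;-1 -0.0006 -0.0078 0 -9;-1 -0.001 -0.01 0 -11;-1 -0.001 -0.01 0 -11' >/dev/null; python3 -c "
from h import *
tq(3)
s,p,M=st(); d=p[:2]-[510.5,39.3]; print(np.hypot(*d),np.degrees(np.arctan2(d[1],d[0])))"
```

```text
t 17.95 tcp [464.6  55.6 227.4] yaw 161.26 op 13.1 F [ 7.59  0.78 -3.92] T [ 0.141 -1.366  0.044] q6 -1.364
48.67899451022722 160.44183589821392
mean F/T [ 7.424  7.933 -3.071  1.434 -1.314 -0.122]
t 18.55 tcp [462.8  48.1 227.4] yaw 171.92 op 12.6 F [ 8.14  7.83 -3.49] T [ 1.44  -1.28  -0.103] q6 -1.572
t 18.55 tcp [462.8  48.1 227.4] yaw 171.92 op 12.6 F [ 8.14  7.83 -3.49] T [ 1.44  -1.28  -0.103] q6 -1.572
48.51795298644375 169.59598654395677
```

```bash
python3 -m pendant '-1 0 -0.001 0 0;-1 0 -0.002 0 0;-1 0 -0.002 0 0' >/dev/null; python3 -c "
from h import *
tq(2)"; python3 -m pendant '-1 0 0.001 0 0;-1 0 0.003 0 2;-0.5 0 0.003 0 2;-0.4 0 0.003 0 2;-0.4 0 0.003 0 2' >/dev/null; python3 -c "
from h import *
tq(2)"
```

```text
mean F/T [ 8.491 13.687 -3.637  2.561 -1.583 -0.117]
t 18.9 tcp [462.8  48.  227.4] yaw 171.95 op 12.8 F [ 8.78 14.02 -3.88] T [ 2.571 -1.614 -0.092] q6 -1.576
mean F/T [-0.35  -0.125 -0.433  0.072  0.018  0.013]
t 19.45 tcp [460.6  46.8 227.1] yaw 169.94 op 27.6 F [-0.16  0.37 -0.52] T [0.094 0.005 0.023] q6 -1.535
```

```bash
python3 -m pendant '-0.4 0 0 -0.02 0;-0.4 0 0 -0.06 0;-0.4 0 0 -0.1 0;-0.4 0 0 -0.13 0;-0.4 0 0 -0.13 0' >/dev/null; python3 -m pendant '-0.4 0.04 0 0 0;-0.4 0.08 0 0 0;-0.4 0.12 0 0 0;-0.4 0.12 0 0 0' >/dev/null; python3 - <<'E'
from h import *
st()
Q=("red_lever_tip","red_lever_pivot","red_dot","blue_dot","black_dot","blue_lever_tip","black_lever_tip")
f=look("wrist","w9.png",Q); g=look("top","t9.png",Q); h=look("scene","s9.png",Q)
c=rect(f,(485,50),50,252,4); d=rect(f,(588.6,25.6),50,250,4)
for im in (c,d):
    for k in range(0,400,50): im[:,k]=im[:,k]//2; im[k]=im[k]//2
cv2.imwrite("pics/r9.png",np.vstack([np.hstack([c,d])[:400],np.hstack([cv2.resize(h["pixels"][140:230,180:400],(400,170)),cv2.resize(g["pixels"][160:280,150:400],(400,170))])]))
E
```

```text
t 20.35 tcp [338.8  68.7 356.9] yaw 169.99 op 27.8 F [ 0.49 -0.32  0.17] T [ 0.012  0.033 -0.022] q6 -1.522
wrist red_lever_tip []
wrist red_lever_pivot [([507.7, 38.6, 246.5], 0.74), ([556.6, 29.8, 0.5], 0.26)]
wrist red_dot [([610.1, 41.9, 238.9], 0.65), ([593.6, 24.8, 257.1], 0.61)]
wrist blue_dot []
wrist black_dot []
wrist blue_lever_tip [([558.3, 29.5, 3.0], 0.72)]
wrist black_lever_tip [([509.6, 40.5, 247.1], 0.48)]
top red_lever_tip [([655.1, 14.2, 16.4], 0.73), ([455.8, 51.2, 249.2], 0.41)]
top red_lever_pivot [([513.0, 39.7, 245.4], 0.88)]
top red_dot [([608.5, 39.9, 235.3], 0.76)]
top blue_dot [([598.0, 191.1, 236.8], 0.58), ([430.4, -92.4, 242.6], 0.37)]
top black_dot [([576.6, -97.3, 240.2], 0.51)]
top blue_lever_tip [([547.1, 248.8, 247.4], 0.64)]
top black_lever_tip [([430.9, -93.1, 245.6], 0.51)]
scene red_lever_tip [([458.9, 51.5, 245.2], 0.39)]
scene red_lever_pivot [([515.9, 41.8, 247.6], 0.74)]
scene red_dot [([609.3, 45.8, 239.2], 0.55)]
scene blue_dot [([600.6, 194.1, 238.2], 0.74)]
scene black_dot [([574.3, -103.6, 236.2], 0.82)]
scene blue_lever_tip [([543.7, 246.0, 244.9], 0.69)]
scene black_lever_tip []
```

View pics/r9.png

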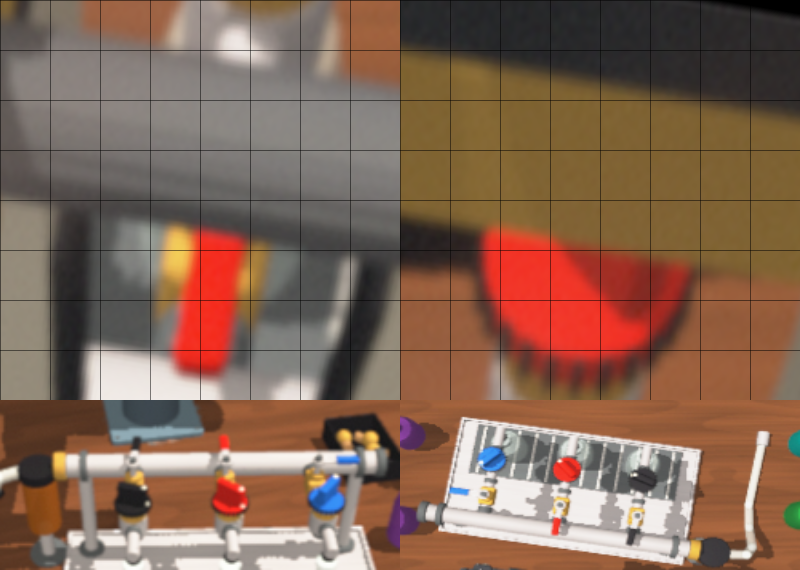

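```bash
python3 -c "
from station import close_job
print(close_job())"
```

```text
the job is handed in; nothing more can be done
None
```

The job was handed in at about 20 s of the 72 s allowed, with the gripper clear of the filler and reading no force.

- **Dial to the stop:** I gripped the red bar and turned it clockwise with the lever still shut. Five clicks from the start, the torque rose to 0.17 and then 0.20 N m. At the same point one click earlier it was only 0.06, so I took this as the stop and went no further. That stays well under the 0.35 N m damage limit.
- **Back off five clicks:** I turned it back 75° and let go. The white dot returned to its starting position in the close view, which fits exactly five clicks.
- **Lever:** The first grip on the lever closed on nothing. The fingers had shut above the sleeve, and the lever did not move. I went 7 mm lower, gripped it and swung it to its end. Pushing harder there, up to about 14 N, did not move it any further.
- **Last checks:** The lever points along the pipe: about 171–173° in the close view, against 170° expected. The other two dials and their levers are where they were, within the networks' error; the bottles look untouched but I did not measure them. In the last looks the networks missed a few points or placed them wrongly, but at least one camera found each point where it should be.
- **Less certain:** The stop was judged by felt torque alone. The rise was about 1.8 N m per rad, less than the nominal 3; I put this down to sensor noise and give in the grip.

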